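Cure a coated sample in the UV box

ROBOT

A 6-joint arm with a two-finger parallel gripper is mounted at the origin on the work surface. World frame = base frame: x ahead of the robot, y to its left, z up, the work surface at z = 0. Lengths are in m, angles in rad, forces in N, time in s.
With the tool pointing down it reaches from about 0.375 to 0.75 m from the base axis. Payload 9 kg.
Tool frame: the origin (TCP) lies at the very end of the fingers, on their centre line; the grasp point (between the pads) lies 19 mm behind it; z points along the fingers, y is the line along which they close (so a half turn about z gives the same grasp; the last joint's range is limited). The gripper opens to 85 mm and grips with 20 to 120 N. Pads are 22 mm wide; open, the fingers measure 114 mm over their backs; the gripper's body (76 mm by 85 mm) begins 54 mm behind the grasp point. The pads swing forward as they close: fully open they stand 13 mm farther back than shut.
Start: joints at [-1.383, 0.104, 0.097, 1.564, 0, 1.353], TCP at [0.237, -0.551, 0.207] pointing down, gripper open.
Joint ranges: [-2.99, 2.99], [-0.84, 1.86], [-1.1, 1.16], [-1.84, 2.11], [-1.51, 1.56], [-3.14, 3.14]. Speed limits (rad/s): [2.22, 2.22, 2.57, 3.14, 3.14, 3.14].

INTERFACE

Orientations are given as a unit quaternion [w, x, y, z].
In Python, from station import r gives the robot as it stands. The module is installed in compiled form; this text tells all that it offers.
- The arm moves only by the shell command python3 -m pendant 'ROWS' [OPENING] [FORCE]. ROWS is JSON, a list of rows, each a list of 6 numbers: the shift along the tool's x, y, z in mm, then the turn, a rotation vector about the tool's x, y, z in degrees. A call has 1 to 20 rows; each row shifts and turns the commanded pose from where the row before left it, along the tool's axes as they then stand; what a row does not reach is not made up. A row lasts 1/10 s, in which the tool goes at most 50 mm and 8.59 degrees, less where a joint would pass 70% of its speed; a pose out of reach is approached as far as the arm can. A call with a gripper value outside its range is refused whole. OPENING is the gripper command: -1 is shut, 1 is fully open, values between are in proportion, set as the call begins (- or left out, the last holds). The fingers move at their own pace and stop on an object; FORCE is the grip in N (left out, the last holds). Time passes only in rows, so rows that do not move let the fingers close. It gives the time, the measured TCP pose, the force, the opening and the grip force at its end, in the units of the state.
- r.get_state(): the state, without advancing time (a new reading comes with each control period).
- r.read_camera(name): name is "side" or "top"; returns (picture, depth): 420x560x3 uint8, red, green, blue; 420x560 float32, m along the optical axis (not along the pixel's ray), 0 where there is no reading.
- r.camera_model(name): a dict with "fx", "fy", "cx", "cy" (pixels), "k1" (the pictures are not rectified: a ray, as slopes to the right and down, at radius r is drawn at 1 + k1 r^2 times it, then the intrinsics apply), "extrinsics" (4x4, takes a point from camera to world coordinates). Camera axes: x right, y up, looking along -z (the intrinsics and any distortion apply to the point x, -y, -z); pixel columns grow to the right and rows downward; lengths in m; the calibration is good to about 2 mm. A picture is of the moment at which its call begins. camera_model takes no time and is no camera call.
- r.finish_job(): hands the job in; it is judged then, once.
The state is a dict: "time": time; "q": joint angles; "joint_vel": joint speeds; "effort": joint torques, N m; "eef_pos": TCP position; "orientation": TCP orientation; "contact_force": force on the tool from outside, world axes, zero at the start; "moment": the same for the moment, N m; "width": opening from 0.0 (shut) to 1.0 (fully open); "grasp_force": force on a finger pad.
Only numpy, scipy, OpenCV 4.12 (cv2) and the standard library are available. Lean on these libraries where they do the work, as an engineer would, in place of code of your own. Each camera call takes 0.05 s, during which the arm holds its last target. There are 200 camera calls.

TASK

Get the UV curing box ready by pressing its keys one at a time: red for power, then white for the long cure, then green to start, leaving the yellow key alone. Then take the paddle with the blue tile out of the drying rack, lower it without forcing through the slot in the box's deck until its whole white frame is below the top of the black collar, and hold it there upright by its handle, clear of the chamber floor: its coating is fresh on both sides, so the program finishes with the gripper still holding it in the light. Leave the other two paddles and everything else on the table where they are.

Things in the scene. Friction and masses are not known exactly. Their poses are not given: they have to be found in the camera images.
- uv_box: UV curing box, a fixed white case 180 mm (its x) by 220 mm (its y), with a flat deck 118 mm above the table, an amber window in the x faces and an open chamber inside. Origin under the centre of the case; z up. At yaw 0 its four keys are on the side near the robot (-x), the slot on the far side (+x, 38 mm from the centre).
- slot_mouth (a point): Centre of the slot, level with the top of its black collar (128 mm above the table); axes as the box. Clear 12 mm (x) by 48 mm (y), 11.5 mm deep, under a 45 degree bevel 4.5 mm wide all round, so 21 by 57 mm at the top. The collar is 10 mm high, 34 by 70 mm outside. The chamber floor lies 118 mm below this point; nothing stands in the way inside.
- key_power_top (a point): Centre of the top face of the red power key when it is out: a round spring key 22 mm across, its top 16 mm above the deck, pressed straight down. Box frame: x -56, y +69 mm. Neighbouring keys are 46 mm apart, in a row along the box's y: red, yellow, white, green towards -y.
- key_short_top (a point): The same of the yellow key (short cure), y +23 mm.
- key_long_top (a point): The same of the white key (long cure), y -23 mm.
- key_start_top (a point): The same of the green start key, y -69 mm.
- key_power (a joint): Travel of the red key in m: 0 out, 0.006 fully down (about 4 N); it springs back. It counts as pressed beyond 0.004. The other keys are alike.
- key_short (a joint): Travel of the yellow key.
- key_long (a joint): Travel of the white key.
- key_start (a joint): Travel of the green key.
- rack: Drying rack, a fixed wooden block 72 mm (its x) by 262 mm (its y), 30 mm high, with three slots in a row along y, 82 mm apart, in which the paddles stand upright with their bottom ends 22 mm deep, 8 mm above the table (tops at 168 mm), loosely: a paddle may lean a few degrees. Origin under its centre.
- blue_handle (a point): Handle of the blue sample paddle: a point on the middle of its wooden handle, 120 mm above the paddle's bottom end and 40 mm under its top, on the centre line. The handle is flat, 10 mm thick (x), 26 mm wide (y), 80 mm long; its top 22 mm has the tile's colour. z points up along the paddle; x and y are the rack's at the start.
- blue_toe (a point): Centre of the bottom end of the blue paddle, 120 mm below the handle point; z points up along the paddle.
- blue: The blue sample paddle, 50 to 100 g, 160 mm tall, 10 mm thick (x) throughout: a white frame 44 mm wide (y) and 80 mm high round a coated blue tile, tapering over its lowest 12 mm to 6 by 36 mm, and above it the handle. Origin at the centre of its bottom end.
- ochre_handle (a point): Handle of the ochre (yellow-brown) sample paddle: a point on the middle of its wooden handle, 120 mm above the paddle's bottom end and 40 mm under its top, on the centre line. A paddle like the blue one.
- crimson_handle (a point): Handle of the crimson sample paddle: a point on the middle of its wooden handle, 120 mm above the paddle's bottom end and 40 mm under its top, on the centre line. A paddle like the blue one.
- ink_jar_mid (a point): Middle of a small black ink jar, 36 mm across, 55 mm high.
- spray_can_mid (a point): Middle of a bare aluminium spray can, 52 mm across, 170 mm high.
- foil_cup_mid (a point): Middle of a foil cup of green wax, 84 mm across the rim, 36 mm high.
- flat_brush_grip (a point): On the wooden handle of a flat brush lying on the table, 200 mm long, 42 mm wide, 20 mm high; this point is 40 mm from its middle, on the handle side; x points to the bristles.
- thermometer_mid (a point): Middle of the barrel of a black and orange infrared thermometer gun lying on its side: barrel 125 mm along x, 44 mm high, its grip reaching 110 mm to -y.

How it is judged:
By the outcome, as a careful person would: the job done as asked, in the order asked, and still so for the second after the job is handed in, while the arm keeps its last pose, push and grip.
It also fails if it takes over 61 s, if anything falls off the work surface, if the arm or the gripper's body presses on something with over 40 N, if the wrist force passes 120 N, or if a joint passes its speed limit or range.

## Working session

There is one attempt and no reset: what is moved stays moved. The work goes in short steps, Python scripts to look and compute and a shell command to move; the robot and the scene stay as the last step left them, time stands still between calls to the robot, and variables do not carry over. Pictures are saved under pics/ and viewed, at most 10 in all, crops included, and the job is handed in when it is done.

```bash
mkdir -p pics; cat > h.py <<'E'
from station import r
import numpy as np, cv2
def snap(n,tag):
    p,d=r.read_camera(n); np.savez(f'pics/{tag}.npz',p=p,d=d); cv2.imwrite(f'pics/{tag}.png',p[:,:,::-1]); return p,d
def world(n,uv,depth):
    m=r.camera_model(n); uv=np.atleast_2d(np.array(uv,float))
    K=np.array([[m['fx'],0,m['cx']],[0,m['fy'],m['cy']],[0,0,1]])
    # model: distorted = s*(1+k1 s^2)
    s=cv2.undistortPoints(uv[:,None],K,np.array([m['k1'],0,0,0.]))[:,0]
    E=np.array(m['extrinsics']); d=np.atleast_1d(depth)
    P=np.c_[s[:,0]*d,-s[:,1]*d,-d]
    return P@E[:3,:3].T+E[:3,3]
def cloud(n,tag):
    z=np.load(f'pics/{tag}.npz'); d=z['d']; v,u=np.mgrid[:420,:560]
    return world(n,np.c_[u.ravel(),v.ravel()],d.ravel()).reshape(420,560,3),z['p'],d
def onplane(n,uv,z):
    a=world(n,uv,np.full(len(np.atleast_2d(uv)),.1));b=world(n,uv,np.full(len(np.atleast_2d(uv)),1.))
    t=(z-a[:,2])/(b[:,2]-a[:,2]); return a+t[:,None]*(b-a)
E
python3 - <<'E'
from h import *
for n in('top','side'):
    snap(n,n+'0'); print(n,r.camera_model(n))
s=r.get_state(); print(s['eef_pos'],s['orientation'],s['time'],s['contact_force'])
E
```

```text
top {'fx': 462.0052189989135, 'fy': 462.0052189989135, 'cx': 275.93640478167185, 'cy': 211.6594771412502, 'k1': -0.11587052662154682, 'extrinsics': array([[-1.71163006e-03,  9.87090412e-01, -1.60154888e-01,
         3.48689418e-01],
       [-9.99982007e-01, -7.68707930e-04,  5.94933472e-03,
        -1.08492396e-02],
       [ 5.74941893e-03,  1.60162190e-01,  9.87073967e-01,
         1.52904479e+00],
       [ 0.00000000e+00,  0.00000000e+00,  0.00000000e+00,
         1.00000000e+00]])}
side {'fx': 399.20024577934726, 'fy': 399.20024577934726, 'cx': 275.2044666525956, 'cy': 207.13034122440666, 'k1': 0.016708709880430668, 'extrinsics': array([[-0.8995406 ,  0.30630684, -0.31145277,  0.23250273],
       [-0.43677638, -0.64255728,  0.62956059,  0.69494029],
       [-0.00728753,  0.70235053,  0.71179395,  0.88965199],
       [ 0.        ,  0.        ,  0.        ,  1.        ]])}
[ 0.23678719 -0.55094745  0.20618731] [-6.08020424e-04  9.79487217e-01  2.01505390e-01  5.86534514e-06] 0.1 [ 0.28860801 -0.23975058 -0.4986296 ]
```

View pics/top0.png

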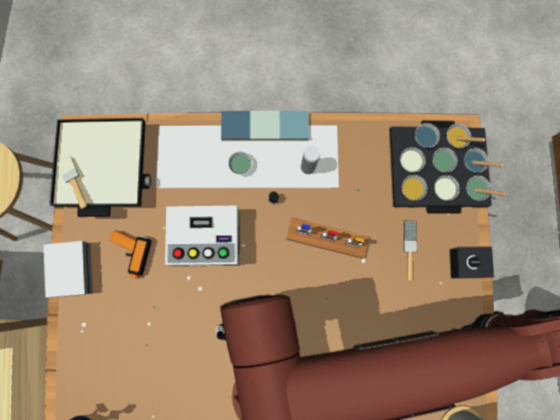

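View pics/side0.png

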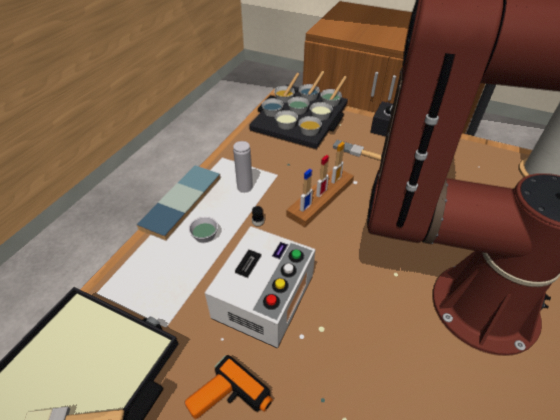

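The top view shows the box at about (202,236), with the keys in row 253 (red 178, yellow 193, white 208, green 223) and the slot at (201,222). The rack is at about (328,238), with the blue paddle leftmost at (305,229). The side view agrees with this. I'll enlarge both areas.

```bash
python3 - <<'E'
from h import *
P=np.load('pics/top0.npz')['p'][:,:,::-1]; S=np.load('pics/side0.npz')['p'][:,:,::-1]
a=cv2.resize(P[195:275,155:255],None,fx=6,fy=6,interpolation=cv2.INTER_CUBIC)[:, :600]
b=cv2.resize(P[205:265,280:380],None,fx=6,fy=6,interpolation=cv2.INTER_CUBIC)
cv2.imwrite('pics/c1.png',a[:480]); cv2.imwrite('pics/c2.png',b)
c=cv2.resize(S[130:225,280:365],None,fx=6,fy=6,interpolation=cv2.INTER_CUBIC); cv2.imwrite('pics/c3.png',c)
X,p,d=cloud('top','top0')
hsv=cv2.cvtColor(p,cv2.COLOR_RGB2HSV)
# deck fit: points at z~.118 in box region
sub=X[195:275,155:255].reshape(-1,3); m=(abs(sub[:,2]-.118)<.006)
q=sub[m]; print('deck',len(q),np.median(q[:,2]),cv2.minAreaRect((q[:,:2]*1000).astype(np.float32)))
for nm,uv in dict(red=(178,253),yel=(193,253),wh=(208,253),gr=(223,253),slot=(201,222),blue=(305,229)).items():
    print(nm,np.round(X[uv[1],uv[0]],4))
sub=X[205:265,280:380].reshape(-1,3); m=(abs(sub[:,2]-.03)<.006)
q=sub[m]; print('rack',len(q),np.median(q[:,2]),cv2.minAreaRect((q[:,:2]*1000).astype(np.float32)))
E
```

```text
deck 3414 0.11888515135363475 ((506.8443603515625, 211.5928955078125), (181.664306640625, 222.8537139892578), 0.6093878746032715)
red [0.4481 0.277  0.1376]
yel [0.4485 0.232  0.1336]
wh [0.4488 0.1867 0.1313]
gr [0.4487 0.141  0.133 ]
slot [0.5608 0.2296 0.008 ]
blue [ 0.5228 -0.1084  0.1235]
rack 1331 0.03057851281586821 ((507.1407775878906, -187.30874633789062), (263.4385986328125, 72.83767700195312), 75.63208770751953)
```

View pics/c1.png

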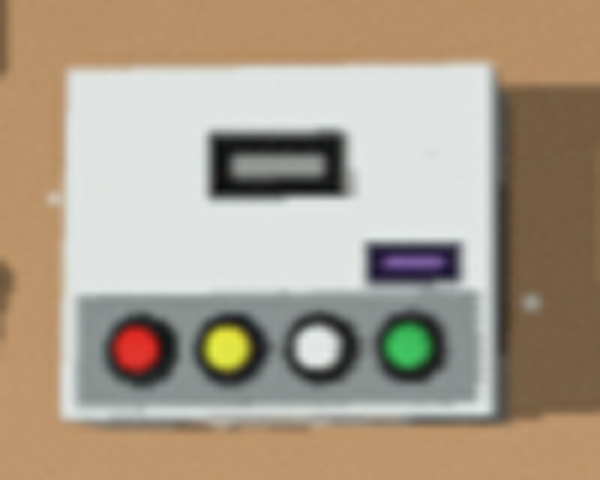

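View pics/c2.png

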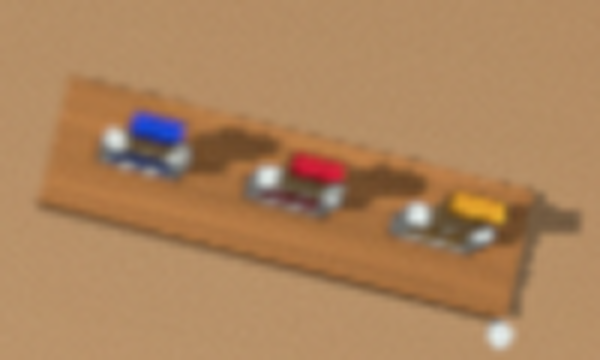

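View pics/c3.png

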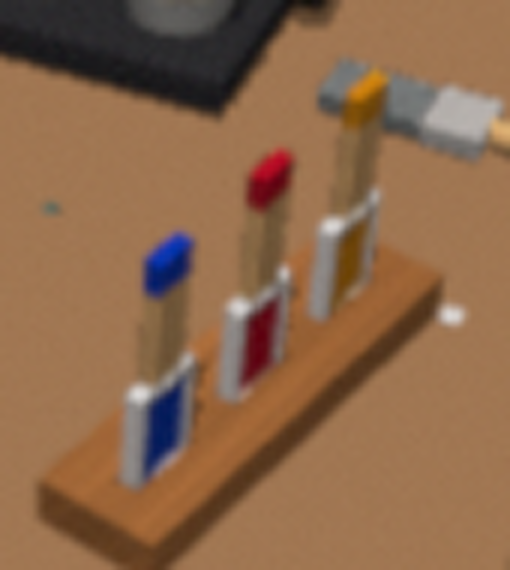

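The crops show the collar centred at about c1 (277,165) and the key centres at c1 (137,348), (227,348), (318,347) and (410,346). In c2 the blue cap is at (157,127), and in c3 it is at (168,265). The paddles lean a little toward +x. Next I'll turn these into positions.

```bash
python3 - <<'E'
from h import *
px=lambda c,o:np.array([[ (x+.5)/6-.5+o[0],(y+.5)/6-.5+o[1]] for x,y in c])
keys=onplane('top',px([(137,348),(227,348),(318,347),(410,346)],(155,195)),.134)*1e3
print('keys',np.round(keys,1))
print('collar',np.round(onplane('top',px([(277,165),(209,134),(344,131),(346,194),(211,198)],(155,195)),.128)*1e3,1))
dc=onplane('top',px([(69,69),(493,65),(496,416),(62,416)],(155,195)),.118)*1e3; print('deck corners',np.round(dc,1))
X,p,d=cloud('top','top0')
k=np.polyfit(keys[:,1],keys[:,0],1); print('yaw keys deg',-np.degrees(np.arctan(k[0])))
rk=onplane('top',px([(72,75),(540,190),(515,320),(40,205)],(280,205)),.03)*1e3; print('rack',np.round(rk,1),rk.mean(0))
th=np.radians(-14.4)
for n in('top','side'):
    X,p,d=cloud(n,n+'0'); hsv=cv2.cvtColor(p,cv2.COLOR_RGB2HSV).astype(int)
    v,u=np.mgrid[:420,:560]; box=((u>280)&(u<330)&(v>215)&(v<245)) if n=='top' else ((u>290)&(u<320)&(v>165)&(v<215))
    m=box&(abs(hsv[...,0]-115)<15)&(hsv[...,1]>140)&(d>0)
    q=X[m]*1e3; q=q[np.argsort(q[:,2])]
    R=np.array([[np.cos(th),np.sin(th)],[-np.sin(th),np.cos(th)]])
    l=(q[:,:2]-[507.1,-187.3])@R.T
    print(n,len(q)); print(np.c_[np.round(l,1),np.round(q[:,2],0),p[m][np.argsort(X[m][:,2])][:,2]][::max(1,len(q)//30)])
E
```

```text
keys [[449.6 279.5 134. ]
 [449.7 233.8 134. ]
 [450.4 187.6 134. ]
 [450.9 141.1 134. ]]
collar [[543.8 211.4 128. ]
 [559.8 246.9 128. ]
 [561.4 177.4 128. ]
 [528.9 175.7 128. ]
 [526.8 244.9 128. ]]
deck corners [[595.5 323.  118. ]
 [597.3 102.2 118. ]
 [416.6  98.7 118. ]
 [415.9 320.6 118. ]]
yaw keys deg 0.5600612189242854
rack [[ 573.8  -71.2   30. ]
 [ 510.  -326.9   30. ]
 [ 439.1 -311.    30. ]
 [ 502.5  -53.3   30. ]] [ 506.34553638 -190.59790566   30.        ]
top 27
[[-5.10e+00  7.93e+01  1.55e+02  1.19e+02]
 [-1.10e+00  8.40e+01  1.63e+02  2.01e+02]
 [-5.00e-01  8.11e+01  1.64e+02  2.04e+02]
 [ 3.80e+00  7.60e+01  1.64e+02  1.78e+02]
 [-3.60e+00  9.27e+01  1.65e+02  1.63e+02]
 [-5.70e+00  7.68e+01  1.65e+02  1.31e+02]
 [ 1.50e+00  7.25e+01  1.65e+02  1.93e+02]
 [-4.40e+00  8.33e+01  1.66e+02  1.59e+02]
 [ 2.80e+00  9.13e+01  1.66e+02  1.78e+02]
 [ 6.00e-01  7.54e+01  1.66e+02  2.05e+02]
 [ 1.30e+00  8.48e+01  1.67e+02  1.96e+02]
 [-3.20e+00  7.76e+01  1.67e+02  1.97e+02]
 [ 1.80e+00  8.20e+01  1.68e+02  1.89e+02]
 [-1.20e+00  9.35e+01  1.68e+02  1.68e+02]
 [-6.30e+00 
[... 963 characters left out ...]
 -5.8  75.1  68.   97. ]
 [ -2.7  85.8  70.   90. ]
 [ -5.1  84.1  70.   91. ]
 [ -5.5  94.6  74.   91. ]
 [ -4.9  74.5  75.   91. ]
 [ -3.2  77.3  76.   88. ]
 [ -5.4  94.9  78.   88. ]
 [ -5.7  96.7 157.  102. ]
 [ -4.6  76.7 158.   91. ]
 [  0.4  93.3 158.  107. ]
 [ -2.2  96.8 159.  104. ]
 [ -4.8  82.  161.   94. ]
 [ -6.7  93.9 163.   95. ]
 [ -6.9  89.7 164.   94. ]
 [ -4.2  95.4 166.  111. ]
 [  3.9  71.  168.  154. ]
 [ -7.5  95.4 168.  101. ]
 [  3.   76.9 168.  173. ]
 [ -4.5  82.3 168.  140. ]
 [ -4.2  77.2 169.  142. ]
 [ -5.3  87.9 169.  139. ]
 [  1.8  83.2 169.  175. ]
 [ -1.2  87.2 170.  175. ]
 [ -0.6  77.2 170.  173. ]
 [ -6.6  94.4 170.  131. ]
 [ -3.7  81.4 171.  167. ]]
```

```bash
python3 -m pendant '[[0,0,-6,0,0,-8.41],[0,0,-6,0,0,-8.41],[0,0,-6,0,0,-8.41],[0,0,-6,0,0,-8.41],[0,0,-6,0,0,-8.41],[0,0,-6,0,0,-8.41],[0,0,-6,0,0,-8.41],[0,0,-6,0,0,-8.41],[30,33,0,0,0,0],[30,33,0,0,0,0],[30,33,0,0,0,0],[30,33,0,0,0,0],[30,33,0,0,0,0]]' -1 40
```

```text
time: 1.4
eef_pos: [0.4014, -0.3983, 0.2546]
orientation: [-0.0, 0.704, 0.71, 0.0]
contact_force: [0.4, -0.1, -0.0]
width: 0.003
grasp_force: 0.0
```

```bash
python3 -m pendant '[[42.3,3.4,0,0,0,0],[42.3,3.4,0,0,0,0],[42.3,3.4,0,0,0,0],[42.3,3.4,0,0,0,0],[42.3,3.4,0,0,0,0],[42.3,3.4,0,0,0,0],[42.3,3.4,0,0,0,0],[42.3,3.4,0,0,0,0],[42.3,3.4,0,0,0,0],[42.3,3.4,0,0,0,0],[42.3,3.4,0,0,0,0],[42.3,3.4,0,0,0,0],[42.3,3.4,0,0,0,0],[42.3,3.4,0,0,0,0],[42.3,3.4,0,0,0,0],[42.3,3.4,0,0,0,0],[0,0,45,0,0,0],[0,0,40,0,0,0],[0,0,0,0,0,0]]'
python3 - <<'E'
from h import *
p,d=snap('side','side1')
c=p[200:380,180:360,::-1]; cv2.imwrite('pics/s1.png',cv2.resize(c,None,fx=3.3,fy=3.3,interpolation=cv2.INTER_CUBIC))
E
```

```text
time: 3.3
eef_pos: [0.445, 0.2767, 0.1637]
orientation: [-0.002, 0.704, 0.711, -0.004]
contact_force: [-0.3, -0.9, -0.1]
width: 0.002
grasp_force: 0.0
```

View pics/s1.png

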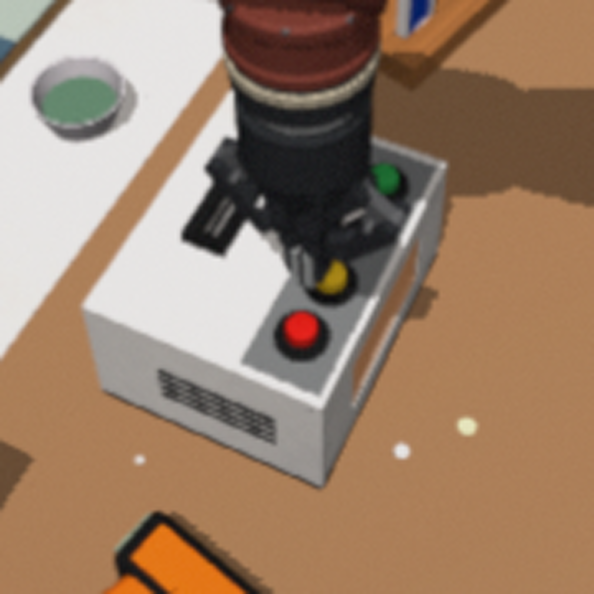

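The side crop shows the fingertips at about (302,282), 30 mm above the red key at (300,330). I'll check that by projection.

```bash
python3 - <<'E'
from h import *
s=r.get_state(); print(s['eef_pos'],s['time'])
f=lambda x,y:[(x+.5)/3.3-.5+180,(y+.5)/3.3-.5+200]
print(onplane('side',[f(303,284)],s['eef_pos'][2]),onplane('side',[f(301,325)],.134))
S=np.array([450.3,279.3])
E
```

```text
[0.44651667 0.27694452 0.16752568] 3.35
[[0.45308178 0.27089431 0.16752568]] [[0.45048612 0.28017435 0.134     ]]
```

```bash
python3 -m pendant '[[0,0,0,0,0,0],[0,0,0,0,0,0],[0,0,0,0,0,0]]'
```

```text
time: 3.65
eef_pos: [0.4498, 0.2776, 0.1721]
orientation: [0.001, 0.704, 0.71, 0.001]
contact_force: [0.4, 0.7, -0.5]
width: -0.002
grasp_force: 0.0
```

```bash
python3 -m pendant '[[2,0,15,0,0,0],[0,0,12,0,0,0],[0,0,4,0,0,0],[0,0,2,0,0,0],[0,0,2,0,0,0],[0,0,2,0,0,0],[0,0,1,0,0,0],[0,0,0,0,0,0],[0,0,0,0,0,0],[0,0,0,0,0,0]]'
```

```text
time: 4.65
eef_pos: [0.4487, 0.2795, 0.132]
orientation: [0.0, 0.704, 0.71, 0.0]
contact_force: [-0.2, -0.2, 1.3]
width: 0.002
grasp_force: 0.0
```

```bash
python3 -m pendant '[[0,0,1.5,0,0,0],[0,0,1.5,0,0,0],[0,0,0.5,0,0,0],[0,0,0,0,0,0],[0,0,0,0,0,0]]'
```

```text
time: 5.15
eef_pos: [0.4486, 0.2795, 0.1284]
orientation: [0.0, 0.704, 0.71, -0.0]
contact_force: [-0.4, -0.1, 0.0]
width: 0.0
grasp_force: 0.0
```

```bash
python3 -m pendant '[[0,0,1,0,0,0],[0,0,1,0,0,0],[0,0,0,0,0,0]]';python3 -m pendant '[[0,0,1,0,0,0],[0,0,1,0,0,0],[0,0,0,0,0,0]]'; python3 - <<'E'
from h import *
p,d=snap('side','side2')
c=p[230:350,210:330,::-1]; cv2.imwrite('pics/s2.png',cv2.resize(c,None,fx=5,fy=5,interpolation=cv2.INTER_CUBIC))
E
```

```text
time: 5.45
eef_pos: [0.4485, 0.2795, 0.1262]
orientation: [-0.0, 0.704, 0.71, -0.0]
contact_force: [-0.1, -0.2, -0.2]
width: -0.003
grasp_force: 0.0
time: 5.75
eef_pos: [0.4485, 0.2795, 0.1242]
orientation: [-0.0, 0.704, 0.71, -0.0]
contact_force: [-0.1, -0.3, 1.0]
width: -0.002
grasp_force: 0.0
```

View pics/s2.png

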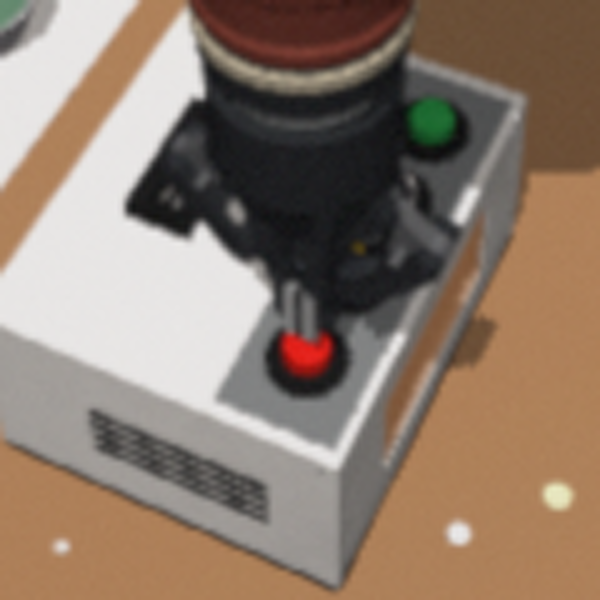

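The side crop shows the fingertips at about (303,335), on or just above the rear of the red key's top. The force is still near zero, so I'll compare against the projected geometry.

```bash
python3 - <<'E'
from h import *
X,p,d=cloud('side','side2')
f=lambda x,y:[(x+.5)/5-.5+210,(y+.5)/5-.5+230]
for x,y in [(290,320),(302,333),(307,340),(307,352),(310,365)]:
    u,v=np.round(f(x,y)).astype(int); print((x,y),np.round(X[v,u]*1e3,1),p[v,u])
def proj(P):
    m=r.camera_model('side');E=np.linalg.inv(m['extrinsics']);c=E[:3,:3]@P+E[:3,3];s=np.array([c[0],-c[1]])/-c[2];s=s*(1+m['k1']*s@s)
    return (np.array([m['fx']*s[0]+m['cx'],m['fy']*s[1]+m['cy']])-[210,230]+.5)*5-.5
print('tcp',proj(r.get_state()['eef_pos']),'key out/in',proj(np.array([.4503,.2796,.134])),proj(np.array([.4503,.2796,.128])),r.get_state()['contact_force'])
X0,p0,_=cloud('side','side0')
for P in(p0,p):
    h=cv2.cvtColor(P,cv2.COLOR_RGB2HSV).astype(int); m=((h[...,0]<6)|(h[...,0]>174))&(h[...,1]>200)&(h[...,2]>120); m[:285]=0;m[330:]=0;m[:,:255]=0;m[:,290:]=0
    v,u=np.nonzero(m); print(len(u),u.min(),u.max(),v.min(),v.max())
E
```

```text
(290, 320) [452.1 289.6 162.7] [104 104 104]
(302, 333) [447.1 290.2 159.2] [95 81 82]
(307, 340) [450.1 280.3 135. ] [170  55  53]
(307, 352) [448.  284.5 134.6] [228  34  28]
(310, 365) [442.9 289.9 134.1] [161  21  15]
tcp [311.41955059 355.1789945 ] key out/in [307.28946514 341.80204446] [307.49072318 349.24994335] [-1.25221601 -0.60383315 -0.42192172]
76 266 275 295 304
58 266 275 297 304
```

The image suggests the real tips are about 10 mm higher than the reported TCP, with the red key still out. I'll keep going down in small steps and watch the force.

```bash
for i in 1 2 3; do python3 -m pendant '[[0,0,1.3,0,0,0],[0,0,1.3,0,0,0],[0,0,0,0,0,0]]' | egrep 'pos|contact'; done
```

```text
eef_pos: [0.4484, 0.2795, 0.1215]
contact_force: [-0.4, 0.2, -0.2]
eef_pos: [0.4485, 0.2794, 0.1189]
contact_force: [-0.2, 0.2, -0.0]
eef_pos: [0.4485, 0.2794, 0.1163]
contact_force: [-0.4, 0.2, 0.4]
```

```bash
python3 - <<'E'
from h import *
p,d=snap('side','side3')
_,p0,d0=cloud('side','side0'); _,p2,d2=cloud('side','side2')
for v in range(288,306): print(v,' '.join('%3d,%3d'%(a[0],a[1]) for a in p[v,264:278]))
print('cloud z');X,_,_=cloud('side','side3')
print(np.round(X[284:306:2,262:280:2,2]*1e3))
E
```

```text
288  92, 90  40, 38  36, 35  48, 48  68, 67  79, 79  42, 42  26, 27  28, 29  30, 29  27, 27  23, 22  20, 23  27, 29
289 107,107  42, 40  55, 55  86, 86 105,104 103,104  50, 50  31, 31  30, 32  33, 33  28, 28  24, 26  25, 28  28, 27
290 101,101  44, 46  75, 74 114,113 111,109  76, 77  56, 57  56, 57  40, 40  33, 32  29, 28  27, 25  25, 26  26, 29
291 108,109  53, 53  77, 76 114,113 103,102  68, 67  81, 80  91, 90  64, 63  39, 39  29, 28  26, 24  24, 27  22, 22
292 110,110  55, 56  77, 75 113,113 102,101  70, 67  88, 87 111,109  94, 93  51, 51  28, 29  23, 21  24, 25  22, 22
293 110,111  62, 62  72, 71 110,110 103,102  66, 65  88, 88 112,111  97, 96  56, 53  30, 31  23, 25  23, 25  28, 29
294 119,119  86, 88  70, 69 102,101 101, 99  65, 66  89, 89 113,111  97, 96  57, 56  32, 33  30, 30  23, 24  40, 41
295 121,123  96, 96  70, 71 100,100 100,100  64, 63  86, 87 112,112  96, 95  57, 58  36, 37  35, 35  32, 33  46, 44
296 107,107  69, 70  67, 65 100, 98 100, 98  65, 63  83, 81 112,111  98, 96  61, 61  36, 36  32, 33  27, 26  43, 42
297  81, 81  44, 41  76, 57 115, 90 107, 92  67, 63  83,
[... 824 characters left out ...]
129, 23 113, 22  83, 27  41, 24  26, 26  29, 29
305  52, 52  31, 31  26, 26  31, 28  47, 25  63, 27  69, 26  77, 21  71, 23  56, 27  38, 27  28, 27  31, 29  33, 34
cloud z
[[185. 198. 200. 199. 214. 217. 221. 216. 196.]
 [118. 191. 192. 194. 188. 209. 211. 204. 198.]
 [117. 121. 187. 189. 179. 192. 197. 194. 193.]
 [121. 119. 168. 179. 177. 190. 189. 186. 187.]
 [120. 120. 163. 172. 173. 176. 181. 175. 163.]
 [121. 119. 151. 161. 167. 168. 166. 168. 155.]
 [119. 119. 125. 155. 158. 164. 156. 160. 121.]
 [121. 126. 123. 148. 151. 154. 149. 153. 125.]
 [120. 126. 125. 137. 135. 146. 136. 131. 123.]
 [120. 126. 124. 133. 135. 134. 135. 127. 124.]
 [120. 126. 125. 123. 130. 129. 126. 126. 126.]]
```

```bash
python3 - <<'E'
from h import *
P=[np.load(f'pics/side{i}.npz')['p'] for i in(0,1,2,3)]
for v in range(294,308): print(v,*[ ' '.join('%3d'%q[v,u,0] for u in (269,270,271,272))+' | ' for q in P])
s=r.get_state();print(s['contact_force'],s['effort'],s['q'],s['width'])
E
```

```text
294 104 124 128 118 |  113 135 139 129 |   68  89 112  97 |   65  89 113  97 | 
295 161 188 193 183 |  173 202 207 197 |   69  88 113  98 |   64  86 112  96 | 
296 199 204 202 204 |  214 218 219 218 |   93  95 115 102 |   65  83 112  98 | 
297 208 206 207 208 |  221 220 222 222 |  161 145 128 111 |   67  83 112 101 | 
298 210 208 210 211 |  223 223 223 224 |  220 205 170 151 |   96  94 112 103 | 
299 212 213 212 213 |  225 225 225 225 |  225 225 222 211 |  163 143 126 114 | 
300 213 215 216 216 |  225 226 227 227 |  227 228 228 228 |  222 210 172 168 | 
301 208 214 216 215 |  223 225 227 227 |  224 226 229 227 |  223 226 225 223 | 
302 184 196 200 196 |  199 211 216 210 |  201 212 218 212 |  201 213 218 212 | 
303 144 153 154 147 |  155 164 166 159 |  156 165 168 161 |  156 165 168 162 | 
304 114 121 122 119 |  122 129 132 128 |  125 131 134 129 |  125 130 133 129 | 
305  57  61  72  66 |   63  69  77  71 |   60  70  79  73 |   63  69  77  71 | 
306  26  29  32  30 |   30  29  36  33 |   28  33  35  32 |   32  33  34  35 | 
307  24  27  24  25 |   27  25  30  28 |   30  26  31  27 |   25  28  28  30 | 
[-0.60764452  0.03601364  0.02716525] [-3.49299793e-03 -4.45359278e+01  5.02203584e+01 -2.50440545e-02
 -6.41981860e-04 -2.67527815e-05] [ 3.09523360e-01 -1.12423225e-01 -2.82720398e-01  1.40072738e+00
 -1.17237752e-04  1.87104499e+00] 0.003656949958388362
```

The red key hasn't moved at all. Allowing for the 22 mm pad width, the tips are about 20 mm above the reported TCP. I'll continue down on force feedback.

```bash
for i in 1 2 3; do python3 -m pendant '[[0,0,1,0,0,0],[0,0,1,0,0,0],[0,0,0,0,0,0]]' | egrep 'pos|contact'; done
```

```text
eef_pos: [0.4485, 0.2795, 0.1144]
contact_force: [-0.6, -0.2, 0.7]
eef_pos: [0.4485, 0.2795, 0.1124]
contact_force: [-1.3, 0.3, 0.3]
eef_pos: [0.4485, 0.2794, 0.1104]
contact_force: [-0.6, -0.0, 0.7]
```

```bash
cat > chk.py <<'E'
from h import *
import sys
t=sys.argv[1]; p,d=snap('side',t); p0=np.load('pics/side1.npz')['p']
for v in range(294,308): print(v,' '.join('%3d'%p0[v,u,0] for u in range(266,276)),'|',' '.join('%3d'%p[v,u,0] for u in range(264,278)))
E
python3 chk.py side4; for i in 1 2; do python3 -m pendant '[[0,0,1,0,0,0],[0,0,1,0,0,0],[0,0,0,0,0,0]]' | egrep 'pos|contact'; done;  python3 chk.py side5
```

```text
294 114 104  90 113 135 139 129 108  99  99 | 112  65  74 111 102  68  91 113  94  54  22  24  20  26
295  78  91 128 173 202 207 197 170 131  88 | 113  71  67 101 100  65  88 112  98  59  33  26  24  34
296  77 135 189 214 218 219 218 214 194 139 | 106  65  65 101  99  61  84 112  98  61  37  26  23  34
297 112 186 218 221 220 222 222 221 217 182 |  81  43  70 106 101  62  80 112  98  61  32  29  25  31
298 130 206 221 223 223 223 224 224 221 194 |  47  41  90 131 108  64  81 112  97  62  37  30  26  20
299 133 209 223 225 225 225 225 226 224 196 |  38  45 109 159 134  85  86 111 101  77  70  48  33  19
300 116 189 221 225 226 227 227 227 222 183 |  30  42 111 175 179 146 123 122 115 122 143 103  57  25
301  90 160 205 223 225 227 227 222 202 147 |  28  40  93 159 203 209 185 170 166 174 192 139  68  30
302  73 124 167 199 211 216 210 192 161 106 |  26  33  73 126 168 201 209 213 205 188 163 107  48  28
303  50  92 131 155 164 166 159 145 118  74 |  31  28  51  94 134 156 166 168 163 148 121  76  37  27
304  31  56  94 122 129 132 128 111  79  42 |  35  27  31  55  96 125 131 135 12
[... 1189 characters left out ...]
05 223 225 227 227 222 202 147 |  30  45 109 172 179 145 124 127 114 127 148 100  54  29
302  73 124 167 199 211 216 210 192 161 106 |  27  36  82 151 198 205 184 169 158 167 178 115  52  29
303  50  92 131 155 164 166 159 145 118  74 |  32  29  54 101 154 187 201 202 192 176 140  83  38  30
304  31  56  94 122 129 132 128 111  79  42 |  35  27  33  58 101 134 144 148 142 124  89  45  27  31
305  27  30  47  63  69  77  71  55  36  29 |  52  31  29  32  48  65  71  81  76  61  41  28  27  31
306  29  26  27  30  29  36  33  31  29  30 |  85  49  31  30  26  28  32  35  35  30  27  29  32  50
307  49  32  28  27  25  30  28  28  28  37 | 117  84  50  33  29  29  27  29  27  30  30  39  61  87
```

The key is now moving, with contact at about 0.109 reported, so reported z is about 25 mm too low. I'll press it down fully.

```bash
for i in 1 2; do python3 -m pendant '[[0,0,1,0,0,0],[0,0,1,0,0,0],[0,0,0,0,0,0]]' | egrep 'pos|contact'; done;  python3 chk.py side6 | cut -d'|' -f2
```

```text
eef_pos: [0.4487, 0.2795, 0.1046]
contact_force: [-0.4, -0.1, 4.4]
eef_pos: [0.4488, 0.2796, 0.1035]
contact_force: [-3.0, -1.6, 11.2]
 107  51  77 116 103  60  73  85  58  35  29  24  24  26
 106  52  77 115 101  66  89 106  84  48  29  27  20  23
 102  51  72 109 102  67  90 112  93  55  28  27  21  24
  80  43  64 103 100  67  90 112  95  55  31  24  25  24
  47  33  66 103  98  67  89 112  97  57  34  26  24  25
  40  32  74 111 102  66  88 113  96  57  36  28  24  20
  31  37  88 127 110  65  83 111  97  59  48  33  24  25
  30  42  97 150 147  99  98 114 103 102 121  71  35  23
  29  40 102 173 197 170 157 142 128 157 184 105  41  28
  34  31  60 127 188 212 208 187 165 170 165  90  38  28
  37  30  35  64 122 164 177 180 168 137 100  49  28  30
  49  33  30  34  51  73  83  94  87  64  42  30  26  33
  84  48  30  28  27  30  33  35  38  30  28  28  33  51
 114  83  49  30  29  25  29  28  31  26  30  41  60  89
```

Red bottomed out at 11 N. I'll lift, move 92 mm to the white key and press it.

```bash
python3 -m pendant '[[0,0,-12,0,0,0],[0,0,-25,0,0,0],[-10,1,0,0,0,0],[-20,0,0,0,0,0],[-32,0,0,0,0,0],[-20,0,0,0,0,0],[-10,0,0,0,0,0],[0,0,0,0,0,0],[0,0,0,0,0,0],[0,0,15,0,0,0],[0,0,10,0,0,0],[0,0,2,0,0,0],[0,0,0,0,0,0],[0,0,0,0,0,0]]'
```

```text
time: 10.4
eef_pos: [0.4504, 0.1877, 0.1126]
orientation: [0.0, 0.704, 0.71, -0.0]
contact_force: [-0.1, -0.2, 0.3]
width: 0.002
grasp_force: 0.0
```

```bash
for i in 1 2; do python3 -m pendant '[[0,0,1.5,0,0,0],[0,0,1.5,0,0,0],[0,0,0,0,0,0],[0,0,0,0,0,0]]' | egrep 'pos|contact'; done
```

```text
eef_pos: [0.4505, 0.1875, 0.1097]
contact_force: [0.6, 0.2, 1.9]
eef_pos: [0.4506, 0.1875, 0.1067]
contact_force: [-0.6, -0.5, 2.2]
```

```bash
for i in 1 2; do python3 -m pendant '[[0,0,1,0,0,0],[0,0,1,0,0,0],[0,0,0,0,0,0],[0,0,0,0,0,0]]' | egrep 'pos|contact'; done
```

```text
eef_pos: [0.4506, 0.1875, 0.1047]
contact_force: [-0.8, -0.4, 2.6]
eef_pos: [0.4506, 0.1875, 0.1035]
contact_force: [-2.8, -0.6, 11.2]
```

White bottomed out with the same signature. Green is next, 46 mm further along.

```bash
python3 -m pendant '[[0,0,-12,0,0,0],[0,0,-25,0,0,0],[-8,0,0,0,0,0],[-20,0,0,0,0,0],[-18,0,0,0,0,0],[0,0,0,0,0,0],[0,0,0,0,0,0],[0,0,15,0,0,0],[0,0,10,0,0,0],[0,0,3,0,0,0],[0,0,2,0,0,0],[0,0,2,0,0,0],[0,0,1,0,0,0],[0,0,0,0,0,0],[0,0,0,0,0,0]]' | egrep 'pos|contact'; python3 -m pendant '[[0,0,1,0,0,0],[0,0,1,0,0,0],[0,0,0,0,0,0],[0,0,0,0,0,0]]' | egrep 'pos|contact';
```

```text
eef_pos: [0.451, 0.1416, 0.1069]
contact_force: [-1.8, 1.1, 2.8]
eef_pos: [0.4511, 0.1415, 0.1047]
contact_force: [-0.3, 1.1, 3.3]
```

```bash
python3 -m pendant '[[0,0,1,0,0,0],[0,0,1,0,0,0],[0,0,0,0,0,0],[0,0,0,0,0,0]]' | egrep 'pos|contact'; python3 -m pendant '[[0,0,-40,0,0,0],[0,0,-48,0,0,0],[0,0,-46,0,0,0],[-31.2,9.2,0,0,0,0],[-31.2,9.2,0,0,0,0],[-31.2,9.2,0,0,0,0],[-31.2,9.2,0,0,0,0],[-31.2,9.2,0,0,0,0],[-31.2,9.2,0,0,0,0],[-31.2,9.2,0,0,0,0],[-31.2,9.2,0,0,0,0],[0,0,0,0,0,7.25],[0,0,0,0,0,7.25],[0,0,30,0,0,0],[0,0,0,0,0,0],[0,0,0,0,0,0],[0,0,0,0,0,0]]' 0.3
python3 - <<'E'
from h import *
p,d=snap('side','g1'); snap('top','g1t')
c=p[110:230,240:380,::-1]; cv2.imwrite('pics/g1c.png',cv2.resize(c,None,fx=5,fy=5,interpolation=cv2.INTER_CUBIC))
E
```

```text
eef_pos: [0.4512, 0.1415, 0.1035]
contact_force: [-3.8, 0.8, 11.2]
time: 16.0
eef_pos: [0.527, -0.1075, 0.2077]
orientation: [0.001, 0.788, 0.616, 0.0]
contact_force: [-0.4, 0.6, 0.1]
width: 0.652
grasp_force: 0.0
```

View pics/g1c.png

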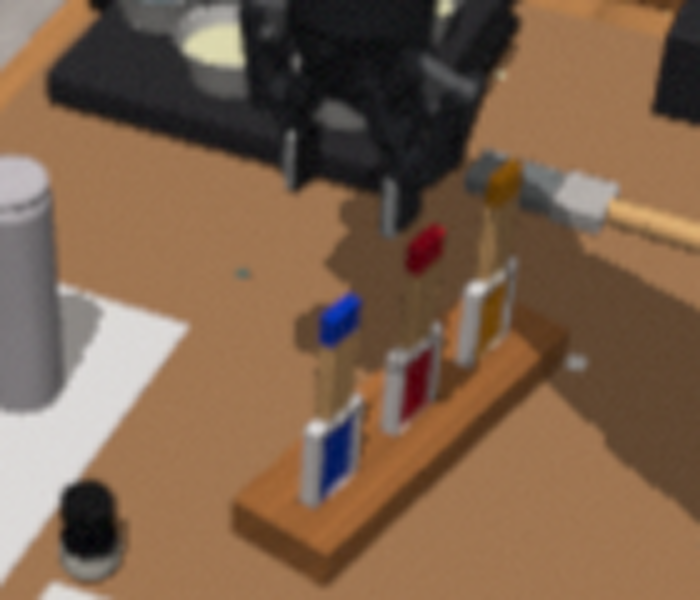

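The fingertips are at (290,188) and (392,232), midpoint about (341,210). The blue cap top is at (340,300), so the tool stands well above and roughly over it. I'll work out the true tip position.

```bash
cat >> h.py <<'E'
def proj(n,P):
    m=r.camera_model(n);E=np.linalg.inv(m['extrinsics']);c=E[:3,:3]@np.asarray(P,float)+E[:3,3];s=np.array([c[0],-c[1]])/-c[2];s=s*(1+m['k1']*s@s)
    return np.array([m['fx']*s[0]+m['cx'],m['fy']*s[1]+m['cy']])
E
python3 - <<'E'
from h import *
cr=lambda P:(proj('side',P)-[240,110]+.5)*5-.5
for z in(.21,.22,.23,.24,.25): print(z,cr([.5297,-.0968,z]))
print('cap top near edge/mid', cr([.527,-.107,.168]), 'toprow')
X,p,d=cloud('side','g1')
for x,y in[(290,170),(290,180),(390,215),(392,225),(340,310),(330,440)]:
    u,v=int((x+.5)/5-.5+240.5),int((y+.5)/5-.5+110.5); print((x,y),np.round(np.median(X[v-1:v+2,u-1:u+2].reshape(-1,3),0)*1e3,1))
X,p,d=cloud('top','g1t'); h=cv2.cvtColor(p,cv2.COLOR_RGB2HSV).astype(int)
m=(abs(h[...,0]-115)<15)&(h[...,1]>140); m[:215]=0;m[245:]=0;m[:,:285]=0;m[:,330:]=0; print('blue visible in top',m.sum())
E
```

```text
0.21 [333.00247545 260.23451933]
0.22 [333.9040917  245.57649637]
0.23 [334.81815414 230.72034705]
0.24 [335.74492725 215.66194294]
0.25 [336.68468315 200.39703792]
cap top near edge/mid [340.96838035 310.26407669] toprow
(290, 170) [ 558.6 -105.3  253.2]
(290, 180) [ 558.1 -104.4  247.5]
(390, 215) [495.4 -90.7 253.6]
(392, 225) [495.4 -90.5 249. ]
(340, 310) [ 525.4 -104.6  169.1]
(330, 440) [ 525.2 -101.9   72.4]
blue visible in top 0
```

The tool is centred over the paddle, and reported z is about 24 mm low with the fingers shut. I'll descend and close gently, gripping a little high to keep the gripper body clear.

```bash
python3 -m pendant '[[0,0,25,0,0,0],[0,0,25,0,0,0],[0,0,20,0,0,0],[0,0,15,0,0,0],[0,0,10,0,0,0],[0,0,8,0,0,0],[0,0,0,0,0,0],[0,0,0,0,0,0]]' | egrep 'pos|contact|ori'; python3 -m pendant '[[0,0,0,0,0,0],[0,0,0,0,0,0],[0,0,0,0,0,0],[0,0,0,0,0,0],[0,0,0,0,0,0],[0,0,0,0,0,0],[0,0,0,0,0,0],[0,0,0,0,0,0],[0,0,0,0,0,0],[0,0,0,0,0,0]]' -1 40
python3 - <<'E'
from h import *
p,d=snap('side','g2')
c=p[110:230,240:380,::-1]; cv2.imwrite('pics/g2c.png',cv2.resize(c,None,fx=5,fy=5,interpolation=cv2.INTER_CUBIC))
E
```

```text
eef_pos: [0.5271, -0.1075, 0.1043]
orientation: [0.0, 0.788, 0.616, 0.0]
contact_force: [0.4, -0.1, -0.8]
time: 17.9
eef_pos: [0.527, -0.1075, 0.1041]
orientation: [0.0, 0.788, 0.616, 0.0]
contact_force: [-1.1, 0.2, 5.2]
width: 0.11
grasp_force: 41.8
```

View pics/g2c.png

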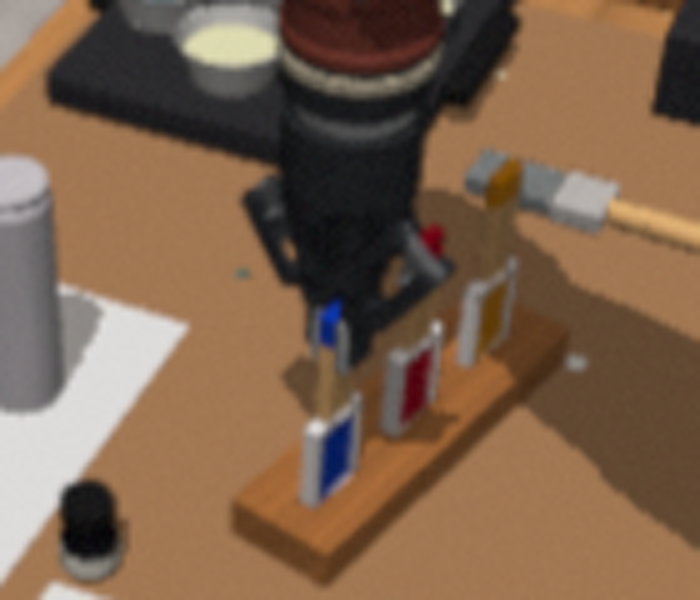

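The grip is on the upper handle at about (335,350), with width 0.11 ≈ 9–10 mm, and the paddle is still upright. I'll lift straight up, then carry it to above the slot.

```bash
python3 -m pendant '[[0,0,-5,0,0,0],[0,0,-10,0,0,0],[0,0,-15,0,0,0],[0,0,-25,0,0,0],[0,0,-30,0,0,0],[0,0,-35,0,0,0],[0,0,-30,0,0,0],[0,0,-20,0,0,0],[0,0,0,0,0,0],[0,0,0,0,0,0]]' - 60; python3 -m pendant '[[0,0,0,0,0,-7.25],[0,0,0,0,0,-7.25],[0,0,0,0,0,0],[15,1.7,0,0,0,0],[25,1.7,0,0,0,0],[30,1.7,0,0,0,0],[30,1.7,0,0,0,0],[30,1.7,0,0,0,0],[30,1.7,0,0,0,0],[30,1.7,0,0,0,0],[30,1.7,0,0,0,0],[30,1.7,0,0,0,0],[30,1.7,0,0,0,0],[24,1.7,0,0,0,0],[15,1.7,0,0,0,0],[0,0,0,0,0,0],[0,0,0,0,0,0],[0,0,0,0,0,0],[0,0,0,0,0,0]]'
python3 - <<'E'
from h import *
p,d=snap('side','i1'); X,_,_=cloud('side','i1')
c=p[100:290,160:330,::-1]; cv2.imwrite('pics/i1c.png',cv2.resize(c,None,fx=4,fy=4,interpolation=cv2.INTER_CUBIC)[:600] if 0 else cv2.resize(c,None,fx=3.15,fy=3.15,interpolation=cv2.INTER_CUBIC))
h=cv2.cvtColor(p,cv2.COLOR_RGB2HSV).astype(int)
m=(abs(h[...,0]-115)<15)&(h[...,1]>140)&(d>0); m[:,:160]=0;m[:,300:]=0;m[290:]=0
m&=(X[...,2]>.13)&(X[...,0]>.45)
q=X[m]*1e3; print(len(q)); fr=q[q[:,2]<265]
print(q.min(0),q.max(0))
A=np.c_[fr[:,1:],np.ones(len(fr))]; print('x = a y + b z + c',np.linalg.lstsq(A,fr[:,0],rcond=None)[0], np.median(fr,0))
print('px',np.nonzero(m)[1].min(),np.nonzero(m)[1].max(),np.nonzero(m)[0].min(),np.nonzero(m)[0].max())
E
```

```text
time: 18.95
eef_pos: [0.527, -0.1075, 0.274]
orientation: [0.0, 0.788, 0.616, 0.0]
contact_force: [-0.1, 0.9, -1.1]
width: 0.11
grasp_force: 59.1
time: 20.85
eef_pos: [0.5443, 0.2109, 0.2736]
orientation: [0.0, 0.704, 0.71, -0.0]
contact_force: [0.1, 0.6, -1.6]
width: 0.11
grasp_force: 59.1
137
[491.17764788 198.94895196 205.74346326] [551.20708994 230.58240599 601.3751627 ]
x = a y + b z + c [-2.08895626e-04 -9.05513577e-03  5.42823871e+02] [540.79041493 212.3732174  226.23789174]
px 238 256 86 244
```

```bash
python3 - <<'E'
from h import *
for t,n in(('i1','side'),):
    X,p,d=cloud(n,t); h=cv2.cvtColor(p,cv2.COLOR_RGB2HSV).astype(int)
    Q=X*1e3
    tile=(abs(h[...,0]-115)<15)&(h[...,1]>140)&(Q[...,2]>195)&(Q[...,2]<262)&(abs(Q[...,0]-541)<12)
    q=Q[tile]
    for a in range(200,260,10):
        s=q[(q[:,2]>=a)&(q[:,2]<a+10)]
        if len(s): print('tile',a,len(s),s.mean(0).round(1),s[:,1].min().round(1),s[:,1].max().round(1))
    wh=(h[...,1]<60)&(h[...,2]>110)&(Q[...,2]>170)&(Q[...,2]<270)&(abs(Q[...,0]-545)<14)&(abs(Q[...,1]-212)<40)
    q=Q[wh]; print(len(q))
    for a in range(170,270,10):
        s=q[(q[:,2]>=a)&(q[:,2]<a+10)]
        if len(s): print('white',a,len(s),s.mean(0).round(1),s.min(0).round(0),s.max(0).round(0))
# overlay: paddle model corners (toe at TCP.x,y ; z toe=.1776)
p=np.load('pics/i1.npz')['p'][:,:,::-1]; o=(150,120); k=4
c=cv2.resize(p[120:270,150:345],None,fx=k,fy=k,interpolation=cv2.INTER_CUBIC)
def pt(P): return tuple(int(v) for v in ((proj('side',np.array(P)/1e3)-o+.5)*k-.5))
T=np.array([544.3,210.9,178])
def poly(pts,col): cv2.polylines(c,[np.array([pt(x) for x in pts])],True,col,1)
for X0 in(-5,):
    poly([T+[X0,-22,12],T+[X0,22,12],T+[X0,22,80],T+[X0,-22,80]],(0,255,0))
poly([T+[-3,-18,0],T+[-3,18,0],T+[3,18,0],T+[3,-18,0]],(0,0,255))
poly([T+[-5,-13,80],T+[-5,13,80],T+[-5,13,160],T+[-5,-13,160]],(0,255,0))
S=np.array([544.3,211.6,128])
poly([S+[-17,-35,0],S+[17,-35,0],S+[17,35,0],S+[-17,35,0]],(255,0,255))
poly([S+[-10.5,-28.5,0],S+[10.5,-28.5,0],S+[10.5,28.5,0],S+[-10.5,28.5,0]],(255,255,0))
cv2.imwrite('pics/i1o.png',c)
E
```

```text
tile 200 9 [540.9 210.1 207.7] 199.4 223.7
tile 210 16 [540.8 212.3 214.7] 198.9 222.2
tile 220 18 [540.9 212.4 224.5] 202.0 222.6
tile 230 16 [540.5 212.  235.4] 203.0 223.9
tile 240 17 [540.6 212.2 243.6] 201.4 223.7
191
white 180 15 [541.4 210.2 184.8] [539. 189. 180.] [547. 232. 189.]
white 190 43 [540.9 214.3 195.7] [539. 189. 190.] [549. 234. 199.]
white 200 18 [542.6 223.4 204.6] [539. 188. 200.] [549. 234. 210.]
white 210 15 [542.7 221.9 214.9] [539. 191. 210.] [548. 234. 220.]
white 220 17 [542.7 221.1 225. ] [538. 191. 220.] [550. 234. 230.]
white 230 17 [543.3 226.3 234.4] [539. 190. 230.] [549. 235. 239.]
white 240 16 [541.9 220.9 244.9] [539. 190. 240.] [547. 234. 250.]
white 250 36 [542.3 223.4 257.1] [539. 190. 250.] [547. 236. 260.]
white 260 14 [540.3 213.3 262.7] [538. 193. 260.] [547. 231. 266.]
```

View pics/i1o.png

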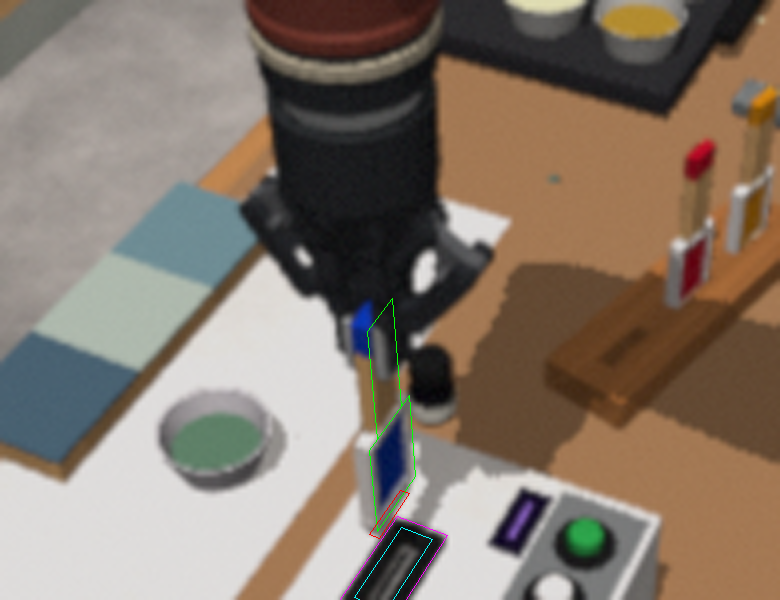

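The overlay shows the paddle model (green and red) and the collar (magenta) matching the picture, with the collar corner near (445,535) and the toe at about (390,515). The paddle is upright and aligned, so I'll lower it and check the force at each step.

```bash
python3 -m pendant '[[0,0,15,0,0,0],[0,0,15,0,0,0],[0,0,10,0,0,0],[0,0,5,0,0,0],[0,0,0,0,0,0],[0,0,0,0,0,0]]' | egrep 'pos|contact'; for i in 1 2 3; do python3 -m pendant '[[0,0,1.5,0,0,0],[0,0,1.5,0,0,0],[0,0,1,0,0,0],[0,0,0,0,0,0]]' | egrep 'pos|contact';done
```

```text
eef_pos: [0.5444, 0.2117, 0.2292]
contact_force: [0.3, 0.5, -0.4]
eef_pos: [0.5442, 0.2118, 0.2244]
contact_force: [-0.4, -0.2, 0.2]
eef_pos: [0.5441, 0.2118, 0.2203]
contact_force: [-0.8, 0.9, -0.3]
eef_pos: [0.5441, 0.2118, 0.2163]
contact_force: [1.0, 0.4, -0.7]
```

```bash
for i in 1 2 3 4; do python3 -m pendant '[[0,0,1,0,0,0],[0,0,1,0,0,0],[0,0,1,0,0,0],[0,0,0,0,0,0]]' | egrep 'pos|contact';done; python3 -c "
from station import r
print(r.get_state()['moment'])"
```

```text
eef_pos: [0.5441, 0.2118, 0.2133]
contact_force: [-0.3, -0.3, -0.6]
eef_pos: [0.5441, 0.2118, 0.2103]
contact_force: [-0.8, -0.6, -0.5]
eef_pos: [0.5441, 0.2118, 0.2074]
contact_force: [0.4, -0.4, 0.0]
eef_pos: [0.5441, 0.2118, 0.2044]
contact_force: [0.1, -0.3, -0.9]
[ 0.03523818  0.00021923 -0.04826182]
```

There is no contact force with the full section in the throat. I'll continue down.

```bash
for i in 1 2 3; do python3 -m pendant '[[0,0,2,0,0,0],[0,0,2,0,0,0],[0,0,2,0,0,0],[0,0,2,0,0,0],[0,0,2,0,0,0],[0,0,0,0,0,0]]' | egrep 'pos|contact';done
```

```text
eef_pos: [0.5441, 0.2117, 0.1942]
contact_force: [-1.1, -0.1, -1.7]
eef_pos: [0.544, 0.2117, 0.1842]
contact_force: [-0.7, 0.3, -0.7]
eef_pos: [0.544, 0.2117, 0.1741]
contact_force: [-0.6, -0.5, -0.6]
```

```bash
for i in 1 2 3; do python3 -m pendant '[[0,0,3,0,0,0],[0,0,3,0,0,0],[0,0,3,0,0,0],[0,0,3,0,0,0],[0,0,2,0,0,0],[0,0,0,0,0,0]]' | egrep 'pos|contact|width|time';done
```

```text
time: 26.7
eef_pos: [0.544, 0.2117, 0.1601]
contact_force: [-0.7, 0.2, -0.6]
width: 0.11
time: 27.3
eef_pos: [0.544, 0.2117, 0.1461]
contact_force: [-0.5, 0.1, 0.2]
width: 0.111
time: 27.9
eef_pos: [0.544, 0.2117, 0.1321]
contact_force: [-0.3, -0.8, -2.2]
width: 0.11
```

```bash
python3 -m pendant '[[0,0,2,0,0,0],[0,0,2,0,0,0],[0,0,1,0,0,0],[0,0,0,0,0,0],[0,0,0,0,0,0],[0,0,0,0,0,0],[0,0,0,0,0,0],[0,0,0,0,0,0]]'
python3 - <<'E'
from h import *
p,d=snap('side','f1'); X,_,_=cloud('side','f1'); Q=X*1e3; h=cv2.cvtColor(p,cv2.COLOR_RGB2HSV).astype(int)
n=(abs(Q[...,0]-544)<15)&(abs(Q[...,1]-212)<32)
b=n&(abs(h[...,0]-115)<15)&(h[...,1]>140)&(Q[...,2]<260); print('blue',b.sum(),Q[b][:,2].min(),Q[b][:,2].max())
w=n&(h[...,1]<40)&(h[...,2]>130)&(Q[...,2]>129)&(Q[...,2]<230); print('white above collar',w.sum(),Q[w].round(0)[:12].tolist())
wd=n&(abs(h[...,0]-15)<8)&(h[...,1]>70)&(h[...,2]>80); print('wood z',wd.sum(),np.sort(Q[wd][:,2].round(0)))
for nm,c in (('yellow',26),): pass
s=r.get_state(); print(s['contact_force'],s['grasp_force'])
E
```

```text
time: 28.7
eef_pos: [0.5443, 0.2117, 0.1277]
orientation: [0.0, 0.704, 0.71, 0.0]
contact_force: [-0.1, -0.5, -1.5]
width: 0.11
grasp_force: 59.1
blue 44 175.70648983942849 222.07005637202892
white above collar 4 [[555.0, 222.0, 163.0], [556.0, 222.0, 159.0], [552.0, 223.0, 163.0], [553.0, 222.0, 157.0]]
wood z 79 [118. 118. 119. 120. 120. 122. 122. 124. 127. 127. 127. 128. 128. 128.
 129. 130. 130. 131. 131. 131. 131. 132. 132. 133. 133. 134. 134. 135.
 135. 135. 135. 135. 136. 137. 137. 138. 139. 139. 139. 139. 140. 141.
 141. 142. 143. 144. 145. 146. 146. 146. 147. 147. 149. 149. 149. 150.
 150. 152. 152. 153. 153. 155. 156. 157. 158. 159. 159. 160. 160. 161.
 162. 165. 165. 165. 166. 167. 168. 169. 172.]
[-0.49489054  0.31874282 -1.07634782] 59.10917580127716
```

The frame is entirely below the collar: only wood is visible above it. The toe is about 23 mm clear of the chamber floor and there is no contact force. I'll hand in.

```bash
python3 -c "
from station import r
print(r.finish_job())"
```

```text
the job is handed in; nothing more can be done
None
```

I pressed red, white and green in that order, each fully down, and left yellow alone; the blue paddle now hangs upright in the slot, its white frame below the collar top and its toe about 23 mm above the chamber floor, still gripped, and the job was handed in at about 29 s.

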